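# Hold the vent of the parts dryer open at its mark

### The arm

A 6-joint arm with a two-finger parallel gripper is mounted at the origin on the work surface. World frame = base frame: x ahead of the robot, y to its left, z up, the work surface at z = 0. Lengths are in m, angles in rad, forces in N, time in s.
With the tool pointing down it reaches from about 0.4 to 0.925 m from the base axis. Payload 12.5 kg.
Tool frame: the origin (TCP) lies on the centre line of the jaws, within the pads' length; the fingertips stand 8 mm ahead of it and the grasp point (between the pads) lies 11 mm behind it; z points along the fingers, y is the line along which they close (so a half turn about z gives the same grasp; the last joint's range is limited). The gripper opens to 95 mm and grips with 3 to 60 N. Pads are 20 mm wide; open, the fingers measure 119 mm over their backs; the gripper's body (75 mm by 180 mm) begins 59 mm behind the grasp point.
Start: joints at [-1.4, 0.491, 1.559, -0, 1.092, -0.106], TCP at [0.171, -0.601, 0.223] pointing down, gripper open.
Joint ranges: [-3.1, 3.1], [-0.84, 2.19], [0.05, 2.79], [-1.13, 4.28], [0.06, 2.93], [-2.69, 2.69]. Speed limits (rad/s): [2.22, 2.22, 2.79, 3.14, 3.14, 3.14].

### API

Orientations are given as a unit quaternion [w, x, y, z].
In Python, from rig import arm gives the robot as it stands.
- The arm moves only by the tool carry_out, never from a script. Its argument "plan" is a list of rows, each an object with "offset": the shift along the world's x, y, z scaled (see below), a list of three; "rot": the turn, a rotation vector about the world's x, y, z scaled (see below), a list of three. A call has 1 to 12 rows; each row is the pose to reach, as a shift and turn from the pose commanded when the call began; what a row does not reach only later rows make up. The controller multiplies each number of a shift by 0.5 m and each number of a turn by 90 degrees. A row lasts 1/10 s, in which the tool goes at most 50 mm and 8.59 degrees, less where a joint would pass 70% of its speed; a pose out of reach is approached as far as the arm can. A call with a number of a shift or a turn outside -1 to 1 is refused whole. A call with a gripper value outside its range is refused whole. "fingers" is the opening, from 0 (shut) to 1 (fully open), set as the call begins (left out, the last holds). The fingers move at their own pace and stop on an object; the grip force is fixed at half the most. Time passes only in rows, so rows that repeat a pose let the fingers close. It gives the time, the measured TCP pose, the force, the opening and the grip force at its end, in the units of the state.
- arm.sense(): the state, without advancing time (a new reading comes with each control period).
- arm.grab_frame(name): name is "side" or "top"; returns a dict with "color" (384x512x3 uint8, blue, green, red), "fx", "fy", "cx", "cy" (pixels), "eye" and "orientation" of the camera in the world. Camera axes: x right, y down, z forward; pixel columns grow to the right and rows downward; lengths in m; the calibration is good to about 2 mm. A picture is of the moment at which its call begins. There is no depth.
- arm.hand_in(): hands the job in; it is judged then, once.
The state is a dict: "clock": time; "joints": joint angles; "qd": joint speeds; "joint_efforts": joint torques, N m; "eef_pos": TCP position; "tool_rot": TCP orientation; "ft_force": force on the tool from outside, world axes, zero at the start; "torque": the same for the moment, N m; "grip_width": opening from 0.0 (shut) to 1.0 (fully open); "grip_force": force on a finger pad.
Only numpy, scipy, OpenCV 4.12 (cv2) and the standard library are available. Lean on these libraries where they do the work, as an engineer would, in place of code of your own. Each camera call takes 0.05 s, during which the arm holds its last target. There are 200 camera calls.

### The job

The filter drawer of the blue watch-parts dryer has been left open: push it fully home until it snaps into its catch. Then pull the spring-return vent slide on top of the dryer out by its upright black tab, towards the dryer's front, until the tab stands in line with the two small marker fins beside its track, and keep it there: finish still holding the tab with the fingers, without letting go. Leave the jar, mug, bottle and small steel basket where they are.

Things in the scene. Friction and masses are not known exactly. Their poses are not given: they have to be found in the camera images.
- dryer: Blue dryer, fixed: housing 300 mm deep (its x) by 340 wide (its y), deck 112 mm above the bench. Origin: on the bench, under the housing's middle. Its x points from front to back (front face at x = -150 mm), z up; turned up to 13 degrees. A drum of 146 mm diameter, 227 mm above the bench at its knob, stands on the deck at x = 65, y = -85 mm.
- filter (a joint): Filter drawer in the dryer's front, on the -y half: how far it is out, in m; 0 = fully home. Slides out along the dryer's -x, at most 0.11. About 0.5 N of friction; from 18 to 8 mm before home a sprung catch resists (about 5 N to push past); in the last 5 mm the catch draws it home and keeps it there.
- filter_face (a point): Point on the outer face of the drawer's flat steel front panel, on its vertical centre line, 85 mm above the bench. The panel is 156 mm wide, 70 mm tall (30 to 100 mm above the bench), 12 mm thick; its outer face looks along the dryer's -x. When home its back lies on the dryer's front face. Axes as the dryer's.
- vent_travel (a joint): Vent slide on the deck's +y half: how far it is pulled out from rest along the dryer's -x, in m; 0 = at rest (start), 0.075 = end stop. A spring always draws it back: about 5 N at rest and 11 N at 55 mm out.
- vent: The vent slide: a flat blade, 44 mm wide and 5 mm thick, just above the deck, with an upright black grip tab 12 mm thick (dryer's x) by 36 mm wide (dryer's y) by 50 mm tall. Origin: under the tab's centre, on the blade's underside, 113.5 mm above the bench. Axes as the dryer's. At rest it stands at dryer x = -65, y = +85 mm.
- tab_top (a point): Centre of the tab's top face, 168.5 mm above the bench, 55 mm above the slide's origin. Axes as the dryer's.
- marker: The mark, fixed on the deck: two steel fins, one on each side of the vent track, each 4 mm thick (dryer's x), 18 mm wide, 14 mm tall, centred 37 mm to either side of the track's middle line. Origin: on the deck, midway between the fins, which lie in its y-z plane. Axes as the dryer's. It is 30 to 55 mm in front (dryer's -x) of the resting tab.
- jar: Bystander: closed glass jar with a steel lid, 76 mm diameter, 110 mm tall, on the bench. Origin: centre of its underside.
- mug: Bystander: white mug, 82 mm diameter, 95 mm tall, with a handle, on the bench. Origin: centre of its underside.
- bottle: Bystander: clear bottle with a green cap, 62 mm diameter, 170 mm tall, on the bench. Origin: centre of its underside.
- basket: Bystander: small open steel parts basket, 56 mm diameter, 36 mm tall, on the bench. Origin: centre of its underside.

How it is judged:
By the outcome, as a careful person would: the job done as asked, in the order asked, and still so for the second after the job is handed in, while the arm keeps its last pose, push and grip.
It also fails if it takes over 48 s, if anything falls off the work surface, if the arm or the gripper's body presses on something with over 40 N, if the wrist force passes 120 N, or if a joint passes its speed limit or range.

## Working session

There is one attempt and no reset: what is moved stays moved. The work goes in short steps, Python scripts to look and compute and a tool call to move; the robot and the scene stay as the last step left them, time stands still between calls to the robot, and variables do not carry over. Pictures are saved under pics/ and viewed, at most 10 in all, crops included, and the job is handed in when it is done.

Besides the shell and the picture viewer there is one more tool, called after ">>>" as name(argument=value, ...), one argument or row to a line, values as JSON. carry_out: Moves the arm, as the interface text tells. Its arguments: {"type":"object","properties":{"plan":{"type":"array","items":{"type":"object","properties":{"offset":{"type":"array","items":{"type":"number"}},"rot":{"type":"array","items":{"type":"number"}}}}},"fingers":{"type":"number"}},"required":["plan"]}

```bash
mkdir -p pics; ls
python3 - <<'E'
from rig import arm
import cv2
for n in("side","top"):
    f=arm.grab_frame(n); cv2.imwrite(f"pics/{n}0.png",f["color"])
    print(n,{k:v for k,v in f.items() if k!="color"})
print(arm.sense())
E
```

```text
pics
side {'fx': 436.8700012355959, 'fy': 436.8700012355959, 'cx': 254.86452685710776, 'cy': 188.8740537304722, 'eye': array([0.13352142, 0.88147294, 1.31481767]), 'orientation': array([ 0.07698011, -0.20875364,  0.91749266, -0.32970169])}
top {'fx': 421.3024809091916, 'fy': 421.3024809091916, 'cx': 255.48375284024928, 'cy': 185.0328375782472, 'eye': array([0.49906721, 0.00590019, 1.33110078]), 'orientation': array([ 0.00910229, -0.70329138,  0.71068882, -0.01482527])}
{'clock': 0.1, 'joints': array([-1.39959109e+00,  4.91477388e-01,  1.55940192e+00, -1.49134567e-05,
        1.09169552e+00, -1.05576857e-01]), 'qd': array([-3.00488920e-04, -1.34459698e-03, -2.46668751e-03, -1.09016944e-05,
        7.98502324e-04, -3.70374083e-04]), 'joint_efforts': array([ 4.16195675e-03, -6.13622904e+01, -2.58606470e+01,  6.94265915e-02,
        4.70444723e-02, -6.04896672e-05]), 'eef_pos': array([ 0.17078439, -0.6009919 ,  0.22212916]), 'tool_rot': array([-4.90610006e-04,  9.90438638e-01,  1.37953116e-01, -2.27237993e-05]), 'ft_force': array([-0.37035349, -0.26309383, -0.13236923]), 'torque': array([0.0084234 , 0.01803182, 0.02211933]), 'grip_force': 0.0, 'grip_width': 0.9994345156365544}
```

View pics/side0.png

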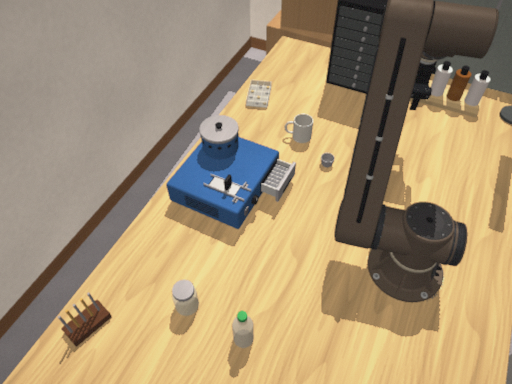

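View pics/top0.png

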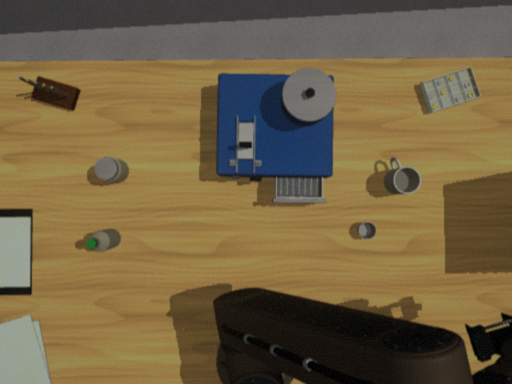

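The top view shows the blue dryer at (217–333, 73–177) px with its front towards the robot. The drawer panel is at about (300, 200), the tab at (246, 145), and the fins near row 163. In the side view the tab is at (228, 183) and the drawer at (280, 178). I'll enlarge both.

```bash
cat > h.py <<'E'
import numpy as np, cv2
from scipy.spatial.transform import Rotation as R
from rig import arm
def Rm(f): 
    w,x,y,z=f["orientation"]; return R.from_quat([x,y,z,w]).as_matrix()
def ray(f,u,v): return f["eye"],Rm(f)@np.array([(u-f["cx"])/f["fx"],(v-f["cy"])/f["fy"],1])
def plane(f,u,v,z):
    e,d=ray(f,u,v); return e+d*(z-e[2])/d[2]
def proj(f,p):
    q=Rm(f).T@(np.asarray(p)-f["eye"]); return np.array([f["fx"]*q[0]/q[2]+f["cx"],f["fy"]*q[1]/q[2]+f["cy"]])
def tri(f,a,g,b):
    (e1,d1),(e2,d2)=ray(f,*a),ray(g,*b)
    s=np.linalg.lstsq(np.c_[d1,-d2],e2-e1,rcond=None)[0]
    p,q=e1+s[0]*d1,e2+s[1]*d2; return (p+q)/2,np.linalg.norm(p-q)
E
python3 - <<'E'
import cv2,numpy as np
t=cv2.imread("pics/top0.png")[65:210,205:345]; s=cv2.imread("pics/side0.png")[110:230,160:305]
cv2.imwrite("pics/topc.png",cv2.resize(t,(560,580),interpolation=cv2.INTER_CUBIC))
cv2.imwrite("pics/sidec.png",cv2.resize(s,(725,600),interpolation=cv2.INTER_CUBIC))
E
```

```text
(no output)
```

View pics/topc.png

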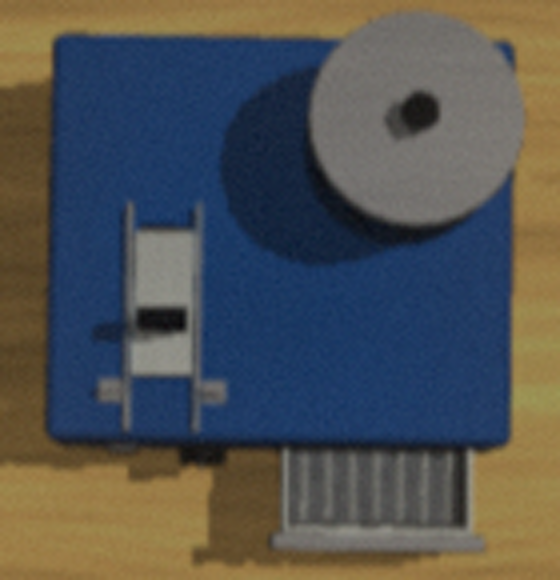

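View pics/sidec.png

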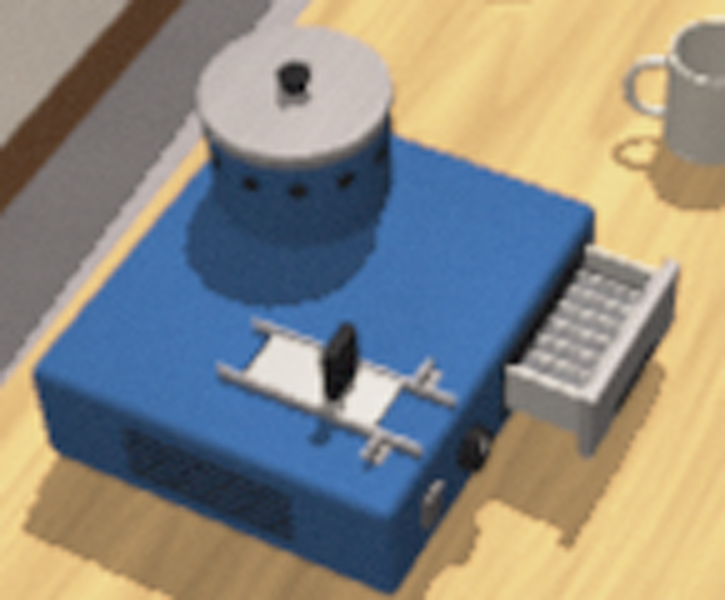

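The enlarged top view shows the tab top at about (160, 317), the fins at (110, 391) and (213, 391), and the panel front at about (378, 543), all in crop pixels. The dryer is nearly square to the world. Next I'll measure these by mask.

```bash
cat > meas.py <<'E'
from h import *
def hsv(f): return cv2.cvtColor(cv2.GaussianBlur(f["color"],(3,3),0),cv2.COLOR_BGR2HSV)
def blobs(m,x0,y0,x1,y1,amin):
    k=np.zeros_like(m);k[y0:y1,x0:x1]=m[y0:y1,x0:x1]
    n,l,s,c=cv2.connectedComponentsWithStats(k); return [(c[i].round(2),s[i].tolist()) for i in range(1,n) if s[i][4]>=amin]
E
python3 - <<'E'
from meas import *
T=arm.grab_frame("top");S=arm.grab_frame("side");h=hsv(T);g=hsv(S)
blue=cv2.inRange(h,(100,120,30),(125,255,255))
k=blue[60:190,205:345]
# edges
rows=np.arange(100,165); L=[205+np.flatnonzero(blue[r,205:345])[0]-.5 for r in rows]
rr=np.arange(130,165); Rr=[205+np.flatnonzero(blue[r,205:345])[-1]+.5 for r in rr]
cols=np.r_[222:232,238:250,262:272]; F=[60+np.flatnonzero(blue[60:190,c])[-1]+.5 for c in cols]
cb=np.arange(222,280);B=[60+np.flatnonzero(blue[60:190,c])[0]-.5 for c in cb]
for n,u,v in(("left",L,rows),("right",Rr,rr),("front",cols,F),("back",cb,B)):
    P=np.array([plane(T,a,b,.112)[:2] for a,b in zip(u,v)]); vx,vy,x0,y0=cv2.fitLine(P.astype(np.float32),cv2.DIST_HUBER,0,.01,.01).ravel()
    print(n,(x0,y0),np.degrees(np.arctan2(vy,vx)))
dk=cv2.inRange(h,(0,0,0),(180,255,38)); print("tab top",blobs(dk,230,135,262,155,4))
lo=cv2.inRange(h,(0,0,60),(180,110,255)); print("fins",blobs(lo,225,157,264,168,4)); 
print(h[158:168,228:238,1]); print(h[158:168,228:238,2])
print("panel",blobs(cv2.inRange(h,(0,0,60),(180,60,255)),268,194,332,206,10)); print(h[190:208,300])
print("tab side",blobs(cv2.inRange(g,(0,0,0),(180,255,45)),218,170,236,194,4))
E
```

```text
left (np.float32(0.6871987), np.float32(0.10461046)) -0.4323172
right (np.float32(0.6507438), np.float32(-0.22647935)) -0.9578946
front (np.float32(0.57095927), np.float32(0.037435587)) 87.542984
back (np.float32(0.86363816), np.float32(0.025922041)) 89.52835
tab top [(array([245. , 144.5]), [240, 143, 11, 4, 44])]
fins [(array([244.49, 161.11]), [229, 157, 33, 11, 186])]
[[169 160 146 141 141 139 130  92  44  29]
 [161 131  94  79  80  78  73  58  41  52]
 [149  96  45  20  20  20  16  18  32  69]
 [137  70  11  10   7   7  10   0  23  71]
 [126  55   3  15  17  17  15   5  19  67]
 [121  48   3  15  18  13  11   8  16  68]
 [134  71  20   8   8   8   8   6  16  70]
 [147 112  78  65  64  63  53  29  27  74]
 [162 148 137 132 133 130 110  61  35  73]
 [168 167 165 162 166 166 144  76  35  73]]
[[ 95  97  98  98  98  97  90  83  87  98]
 [ 95  97 100 100  99  98  91  84  87  93]
 [ 94  96 101 103 103 101  93  86  88  92]
 [ 91  91  97 106 107 105  99  90  90  93]
 [ 83  84  92 103 104 104 100  93  93  95]
 [ 78  79  88  99 101 100  96  92  94  98]
 [ 84  83  88  94  96  96  92  89  94  99]
 [ 92  91  92  94  96  97  91  88  95 100]
 [ 96  95  95  95  96  96  90  88  96 101]
 [ 97  96  96  96  97  95  90  87  95 101]]
panel [(array([298.46, 197.91]), [273, 194, 53, 9, 424])]
[[ 40   8  91]
 [ 40   8  91]
 [ 30   8  90]
 [ 30   9  88]
 [ 15  12  86]
 [ 24  14  89]
 [ 26  17 107]
 [ 23  18 127]
 [ 27  18 131]
 [ 23  16 125]
 [ 21  15 119]
 [ 17  20 113]
 [ 17  50 102]
 [ 17 102  95]
 [ 18 134  97]
 [ 18 142 108]
 [ 18 141 125]
 [ 19 140 142]]
tab side [(array([227.75, 182.98]), [225, 178, 6, 11, 40])]
```

Run:
```python
from h import *
T=arm.grab_frame("top");S=arm.grab_frame("side")
for n,a,b,z in(("pan+y",(272.8,202.1),(277.3,193.8),.1),("pan-y",(326.0,202.),(295.5,162.9),.1),("tab",(245,143.8),(228.8,175.5),.1685),
 ("fin+y",(232.3,162.3),(235.3,199.5),.119),("fin-y",(258.,162.4),(245.5,184.7),.119)):
    p,e=tri(T,a,S,b); print(n,p.round(4),round(e,4),"plane top",plane(T,*a,z).round(4),"side",plane(S,*b,z).round(4))
```

```text
pan+y [ 0.4938 -0.0539  0.0778] 0.008 plane top [ 0.4903 -0.0543  0.1   ] side [ 0.4909 -0.0354  0.1   ]
pan-y [ 0.4903 -0.2106  0.0923] 0.0032 plane top [ 0.4889 -0.2099  0.1   ] side [ 0.4895 -0.203   0.1   ]
tab [0.6511 0.0238 0.1813] 0.0003 plane top [0.6529 0.0241 0.1685] side [0.6568 0.0141 0.1685]
fin+y [0.6075 0.0625 0.1154] 0.0018 plane top [0.6063 0.062  0.119 ] side [0.6069 0.0653 0.119 ]
fin-y [ 0.6056 -0.012   0.1168] 0.0003 plane top [ 0.6053 -0.0121  0.119 ] side [ 0.6049 -0.0103  0.119 ]
```

>>> carry_out(
  fingers=0,
  plan=[
    {"offset": [0.02,0.04,0],"rot": [0,0,-0.02]},
    {"offset": [0.06,0.11,0],"rot": [0,0,-0.04]},
    {"offset": [0.11,0.2,0],"rot": [0,0,-0.06]},
    {"offset": [0.16,0.29,0],"rot": [0,0,-0.08]},
    {"offset": [0.21,0.38,0],"rot": [0,0,-0.1]},
    {"offset": [0.26,0.47,0],"rot": [0,0,-0.12]},
    {"offset": [0.31,0.56,0],"rot": [0,0,-0.14]},
    {"offset": [0.36,0.65,0],"rot": [0,0,-0.16]},
    {"offset": [0.41,0.74,0],"rot": [0,0,-0.17]},
    {"offset": [0.46,0.82,0],"rot": [0,0,-0.184]},
    {"offset": [0.5,0.89,0],"rot": [0,0,-0.184]},
    {"offset": [0.52,0.932,0],"rot": [0,0,-0.184]},
  ],
)

```text
clock: 1.5
eef_pos: [0.432, -0.1324, 0.2228]
tool_rot: [0.0, 1.0, -0.005, 0.0]
ft_force: [-0.4, -0.5, 0.1]
grip_width: 0.043
grip_force: 0.0
```

>>> carry_out(
  plan=[
    {"offset": [0,0,-0.06],"rot": [0,0,0]},
    {"offset": [0,0,-0.14],"rot": [0,0,0]},
    {"offset": [0,0,-0.22],"rot": [0,0,0]},
    {"offset": [0,0,-0.27],"rot": [0,0,0]},
    {"offset": [0,0,-0.296],"rot": [0,0,0]},
    {"offset": [0.06,0,-0.296],"rot": [0,0,0]},
    {"offset": [0.09,0,-0.296],"rot": [0,0,0]},
    {"offset": [0.12,0,-0.296],"rot": [0,0,0]},
    {"offset": [0.14,0,-0.296],"rot": [0,0,0]},
    {"offset": [0.16,0,-0.296],"rot": [0,0,0]},
    {"offset": [0.18,0,-0.296],"rot": [0,0,0]},
    {"offset": [0.18,0,-0.296],"rot": [0,0,0]},
  ],
)

```text
clock: 2.7
eef_pos: [0.5219, -0.1353, 0.0747]
tool_rot: [0.0, 1.0, -0.006, 0.001]
ft_force: [0.6, -0.4, 0.3]
grip_width: 0.006
grip_force: 0.0
```

>>> carry_out(
  plan=[
    {"offset": [0.01,0,0],"rot": [0,0,0]},
    {"offset": [0.02,0,0],"rot": [0,0,0]},
    {"offset": [0.03,0,0],"rot": [0,0,0]},
    {"offset": [0.036,0,0],"rot": [0,0,0]},
    {"offset": [0.036,0,0],"rot": [0,0,0]},
  ],
)

```text
clock: 3.2
eef_pos: [0.5394, -0.1352, 0.0747]
tool_rot: [0.0, 1.0, -0.006, 0.0]
ft_force: [0.7, 0.7, 0.9]
grip_width: 0.004
grip_force: 0.0
```

Run:
```python
from h import *
print(arm.sense()["ft_force"])
t=arm.grab_frame("top")["color"][130:220,215:345]; s=arm.grab_frame("side")["color"][120:220,220:330]
cv2.imwrite("pics/b.png",np.hstack([cv2.resize(t,(400,400*90//130)),cv2.resize(s,(304,276))]))
```

```text
[0.70681947 0.70503958 0.92954539]
```

View pics/b.png

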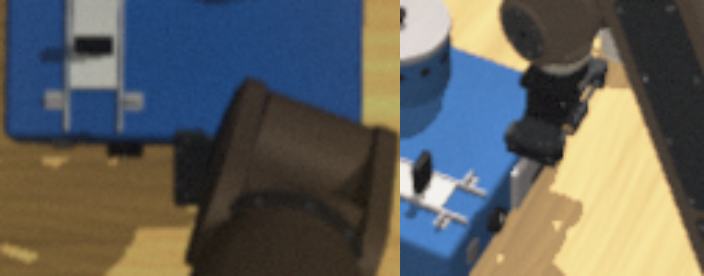

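The side view shows the panel end at about (520, 185), close to the dryer front, with the gripper hiding the rest of it. I'll push on until the force rises.

>>> carry_out(
  plan=[
    {"offset": [0.006,0,0],"rot": [0,0,0]},
    {"offset": [0.012,0,0],"rot": [0,0,0]},
    {"offset": [0.016,0,0],"rot": [0,0,0]},
    {"offset": [0.016,0,0],"rot": [0,0,0]},
  ],
)

```text
clock: 3.7
eef_pos: [0.5431, -0.1351, 0.0747]
tool_rot: [-0.001, 1.0, -0.006, -0.004]
ft_force: [-22.3, -5.6, 14.7]
grip_width: 0.002
grip_force: 11.2
```

The force of -22 N with the finger edge at the predicted home position means the panel is on its stop. I'll back off and rise.

>>> carry_out(
  fingers=0,
  plan=[
    {"offset": [-0.02,0,0],"rot": [0,0,0]},
    {"offset": [-0.06,0,0],"rot": [0,0,0]},
    {"offset": [-0.1,0,0],"rot": [0,0,0]},
    {"offset": [-0.13,0,0.06],"rot": [0,0,0]},
    {"offset": [-0.16,0,0.16],"rot": [0,0,0]},
    {"offset": [-0.22,0,0.24],"rot": [0,0,0]},
    {"offset": [-0.22,0.08,0.3],"rot": [0,0,0]},
    {"offset": [-0.22,0.16,0.32],"rot": [0,0,0]},
    {"offset": [-0.22,0.24,0.32],"rot": [0,0,0]},
    {"offset": [-0.22,0.3,0.32],"rot": [0,0,0]},
    {"offset": [-0.22,0.32,0.32],"rot": [0,0,0]},
  ],
)

```text
clock: 4.8
eef_pos: [0.4366, 0.0268, 0.235]
tool_rot: [-0.0, 1.0, -0.005, 0.001]
ft_force: [-0.0, 0.4, 0.4]
grip_width: 0.004
grip_force: 0.0
```

Run:
```python
from h import *
q=arm.sense();print(q["joints"].round(3),q["eef_pos"].round(4),q["tool_rot"].round(4),q["ft_force"].round(1))
t=arm.grab_frame("top")["color"][130:220,215:345]; s=arm.grab_frame("side")["color"][120:220,220:330]
cv2.imwrite("pics/c.png",np.hstack([cv2.resize(t,(400,400*90//130)),cv2.resize(s,(304,276))]))
```

```text
[-0.09   0.208  1.977  0.     0.956  1.491] [0.4366 0.0268 0.235 ] [-0.0e+00  1.0e+00 -4.9e-03  5.0e-04] [-0.   0.4  0.4]
```

View pics/c.png

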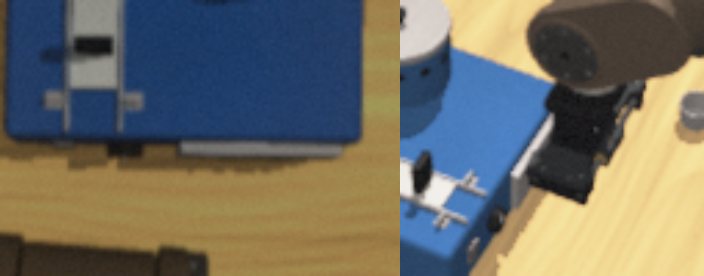

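The top view shows the panel flush with the dryer front at (260, 148). The tab at (93, 45) hasn't moved. Next I turn +90° and go over the tab.

>>> carry_out(
  fingers=0.6,
  plan=[
    {"offset": [0.03,0,0],"rot": [0,0,0.09]},
    {"offset": [0.08,0,0],"rot": [0,0,0.18]},
    {"offset": [0.13,0,0],"rot": [0,0,0.27]},
    {"offset": [0.18,0,0],"rot": [0,0,0.36]},
    {"offset": [0.23,0,0],"rot": [0,0,0.45]},
    {"offset": [0.28,0,0],"rot": [0,0,0.54]},
    {"offset": [0.33,0,0],"rot": [0,0,0.63]},
    {"offset": [0.37,0,0],"rot": [0,0,0.72]},
    {"offset": [0.4,-0.003,0],"rot": [0,0,0.81]},
    {"offset": [0.42,-0.006,0],"rot": [0,0,0.9]},
    {"offset": [0.432,-0.006,0],"rot": [0,0,0.99]},
    {"offset": [0.432,-0.006,0],"rot": [0,0,1.0]},
  ],
)

```text
clock: 6.1
eef_pos: [0.6534, 0.0199, 0.2339]
tool_rot: [-0.0, 0.711, 0.703, -0.0]
ft_force: [-1.0, -0.6, 0.0]
grip_width: 0.602
grip_force: 0.0
```

>>> carry_out(
  plan=[
    {"offset": [0,0.008,-0.04],"rot": [0,0,0]},
    {"offset": [0,0.008,-0.09],"rot": [0,0,0]},
    {"offset": [0,0.008,-0.14],"rot": [0,0,0]},
    {"offset": [0,0.008,-0.17],"rot": [0,0,0]},
    {"offset": [0,0.008,-0.188],"rot": [0,0,0]},
    {"offset": [0,0.008,-0.188],"rot": [0,0,0]},
  ],
)

```text
clock: 6.7
eef_pos: [0.6523, 0.025, 0.1396]
tool_rot: [-0.001, 0.712, 0.702, -0.001]
ft_force: [-0.4, 1.0, -0.6]
grip_width: 0.598
grip_force: 0.0
```

>>> carry_out(
  fingers=0,
  plan=[
    {"offset": [0,0,0],"rot": [0,0,0]},
    {"offset": [0,0,0],"rot": [0,0,0]},
    {"offset": [0,0,0],"rot": [0,0,0]},
    {"offset": [0,0,0],"rot": [0,0,0]},
    {"offset": [0,0,0],"rot": [0,0,0]},
    {"offset": [0,0,0],"rot": [0,0,0]},
    {"offset": [0,0,0],"rot": [0,0,0]},
    {"offset": [0,0,0],"rot": [0,0,0]},
  ],
)

```text
clock: 7.5
eef_pos: [0.6536, 0.0258, 0.1409]
tool_rot: [0.001, 0.712, 0.703, 0.001]
ft_force: [5.2, 0.7, -0.8]
grip_width: 0.128
grip_force: 30.0
```

>>> carry_out(
  plan=[
    {"offset": [-0.01,0,0],"rot": [0,0,0]},
    {"offset": [-0.025,0,0],"rot": [0,0,0]},
    {"offset": [-0.04,0,0],"rot": [0,0,0]},
    {"offset": [-0.055,0.001,0],"rot": [0,0,0]},
    {"offset": [-0.07,0.001,0],"rot": [0,0,0]},
    {"offset": [-0.083,0.001,0],"rot": [0,0,0]},
    {"offset": [-0.092,0.001,0],"rot": [0,0,0]},
    {"offset": [-0.096,0.001,0],"rot": [0,0,0]},
    {"offset": [-0.096,0.001,0],"rot": [0,0,0]},
    {"offset": [-0.096,0.001,0],"rot": [0,0,0]},
  ],
)

```text
clock: 8.5
eef_pos: [0.6063, 0.027, 0.1409]
tool_rot: [0.001, 0.712, 0.702, 0.002]
ft_force: [9.3, 5.3, -3.8]
grip_width: 0.126
grip_force: 30.0
```

Run:
```python
from h import *
q=arm.sense();print(q["eef_pos"].round(4),q["ft_force"].round(1))
T=arm.grab_frame("top");S=arm.grab_frame("side")
cv2.imwrite("pics/T1.png",T["color"]);cv2.imwrite("pics/S1.png",S["color"])
t=T["color"][130:190,215:275]; s=S["color"][160:220,205:265]
cv2.imwrite("pics/d.png",np.hstack([cv2.resize(t,(400,400),interpolation=cv2.INTER_CUBIC),cv2.resize(s,(400,400),interpolation=cv2.INTER_CUBIC)]))
```

```text
[0.6063 0.027  0.1409] [ 9.3  5.3 -3.8]
```

View pics/d.png

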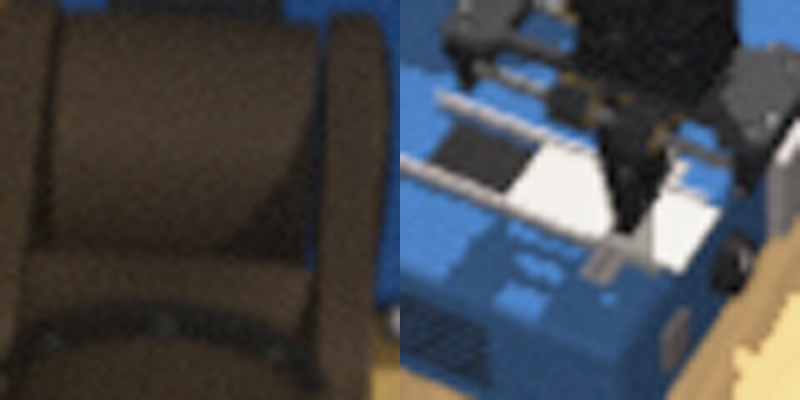

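The side view shows the tab held by the fingers at about (630, 230) in the picture, next to the near fin at (603, 262). The arm hides the top view. I'll refine the tab-to-fin distance with sub-pixel profiles from the first top picture, since calibration bias cancels out there.

Run:
```python
from h import *
f=arm.grab_frame("top"); im=cv2.imread("pics/top0.png").astype(float)
V=im.max(2); red=im[:,:,2]
print("tab V rows138-154",V[138:154,241:249].mean(1).round())
print("fin+y red rows155-170",red[155:170,230:235].mean(1).round())
print("fin-y red",red[155:170,256:261].mean(1).round())
def cross(p,r0):  # half-level crossings
    lo,hi=p.min(),p.max(); return lo,hi
def edges(p,r0,a,b):
    h=(a+b)/2; s=np.flatnonzero(np.diff(np.sign(p-h))); return [r0+i+(h-p[i])/(p[i+1]-p[i]) for i in s]
tp=V[138:154,241:249].mean(1); e=edges(tp,138,tp.min(),np.median(np.r_[tp[:3],tp[-3:]])); print("tab edges",e)
print("tab x from back-top",plane(f,245,e[0],.1685)[0]-.006,"from front-base",plane(f,245,e[-1],.1185)[0]+.006)
for c,u in((range(230,235),232.3),(range(256,261),258)):
    p=red[155:170,list(c)].mean(1); e=edges(p,155,p.max(),np.median(np.r_[p[:2],p[-2:]])); m=(e[0]+e[-1])/2
    print("fin edges",e,[plane(f,u,m,z)[0].round(4) for z in(.113,.126)],"length",plane(f,u,e[0],.113)[0]-plane(f,u,e[-1],.113)[0], "y",plane(f,u,m,.119)[1])
```

```text
tab V rows138-154 [141. 143. 137. 103.  46.  23.  24.  21.  22.  43.  78. 113. 134. 143.
 144. 144.]
fin+y red rows155-170 [ 31.  33.  31.  40.  69.  97. 107. 100.  98.  98.  71.  41.  33.  31.
  34.]
fin-y red [ 29.  28.  26.  29.  46.  84. 108. 105.  90.  90.  81.  51.  32.  29.
  30.]
tab edges [np.float64(141.36601307189542), np.float64(148.11272727272728)]
tab x from back-top 0.6537133258182513 from front-base 0.6530589378228064
fin edges [np.float64(159.04195804195805), np.float64(165.05333333333334)] [np.float64(0.6076), np.float64(0.6064)] length 0.01745730302889681 y 0.06200224555983538
fin edges [np.float64(159.59308510638297), np.float64(165.41)] [np.float64(0.6055), np.float64(0.6044)] length 0.016899175922747367 y -0.012075033980128994
```

Run:
```python
import cv2,numpy as np
s=cv2.imread("pics/side0.png")[172:208,215:260]; t=cv2.imread("pics/top0.png")[152:172,225:265]
a=cv2.resize(s,(720,576)[0:2],interpolation=cv2.INTER_CUBIC)[:330 if 0 else 576]
b=cv2.resize(t,(400,200),interpolation=cv2.INTER_CUBIC)
a=cv2.resize(s,(500,400),interpolation=cv2.INTER_CUBIC); o=np.zeros((600,500,3),np.uint8);o[:400]=a;o[400:,:400]=b
o=np.clip(o.astype(float)*1.3,0,255);cv2.imwrite("pics/e.png",o)
```

```text
[ WARN:0@0.057] global loadsave.cpp:1063 imwrite_ Unsupported depth image for selected encoder is fallbacked to CV_8U.
```

View pics/e.png

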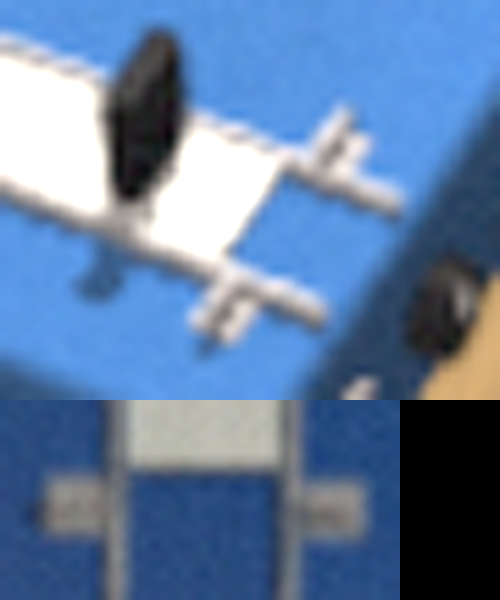

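The side enlargement (upper) shows each marker as an upright fin (near one from (195, 315) to (235, 265)) on a small foot. The tab is at (145, 115). I'll check which x fits the fin line in both views.

Run:
```python
from h import *
S=arm.grab_frame("side");T=arm.grab_frame("top")
pic=lambda p:((proj(S,p)-[215,172]+.5)*11.11).round()
for y0 in(.062,-.012):
  for x in(.604,.607,.610):
    print(y0,x,"top edge",pic([x,y0+.009,.126]),pic([x,y0-.009,.126]),"foot",pic([x,y0+.009,.113]),pic([x,y0-.009,.113]))
im=cv2.imread("pics/side0.png"); 
# ridge of fin along dryer-x line at fin centre, from side image, heights .126
for y0 in(.066,.062,-.008,-.012,-.016):
  r=[]
  for x in np.arange(.592,.626,.002):
    u,v=proj(S,[x,y0,.126]); r.append(int(cv2.getRectSubPix(im[:,:,2],(1,1),(u,v))[0,0]))
  print(y0,r)
# tab at rest, side view check
for x in(.651,.653,.655): print("tab",x,pic([x,.025,.1685]),pic([x,.025,.1185]))
```

```text
0.062 0.604 top edge [230. 313.] [256. 273.] foot [232. 339.] [258. 298.]
0.062 0.607 top edge [222. 310.] [248. 269.] foot [223. 336.] [249. 295.]
0.062 0.61 top edge [213. 307.] [239. 266.] foot [215. 332.] [241. 292.]
-0.012 0.604 top edge [336. 149.] [361. 111.] foot [337. 175.] [362. 137.]
-0.012 0.607 top edge [328. 146.] [353. 108.] foot [329. 172.] [354. 134.]
-0.012 0.61 top edge [320. 143.] [345. 105.] foot [321. 169.] [345. 131.]
0.066 [60, 80, 100, 132, 158, 154, 142, 132, 141, 160, 160, 128, 97, 76, 67, 66, 65, 63]
0.062 [90, 92, 111, 123, 128, 119, 118, 128, 150, 164, 156, 138, 116, 104, 99, 93, 88, 87]
-0.008 [90, 111, 143, 167, 166, 159, 145, 144, 161, 166, 136, 102, 81, 69, 69, 68, 68, 69]
-0.012 [74, 93, 111, 124, 125, 120, 123, 140, 160, 152, 130, 97, 72, 70, 70, 69, 69, 69]
-0.016 [70, 72, 74, 69, 71, 76, 98, 122, 141, 143, 113, 86, 74, 69, 70, 70, 69, 68]
tab 0.651 [159.  74.] [167. 176.]
tab 0.653 [153.  72.] [161. 174.]
tab 0.655 [148.  70.] [156. 172.]
```

Run:
```python
from h import *
S=arm.grab_frame("side"); im=cv2.imread("pics/side0.png")[:,:,2]
def prof(xs,y,z): return np.array([float(cv2.getRectSubPix(im,(1,1),tuple(map(float,proj(S,[x,y,z]))))[0,0]) for x in xs])
xs=np.arange(.635,.685,.003)
for y in(.010,.015,.02,.025,.03,.035): print("tab z.1685",y,prof(xs,y,.1685).astype(int))
# tab faces at mid height on same scan
for y in(.005,.015,.025): print("z.14",y,prof(xs,y,.14).astype(int))
n=cv2.imread("pics/S1.png")[:,:,2]
```

```text
tab z.1685 0.01 [65 68 69 69 66 62 55 54 55 57 63 66 69 67 66 67 68]
tab z.1685 0.015 [67 69 67 63 54 47 51 57 52 55 62 68 69 68 69 69 68]
tab z.1685 0.02 [68 67 62 51 35 32 53 57 55 55 61 68 68 65 67 67 66]
tab z.1685 0.025 [65 62 50 35 22 34 51 59 58 55 62 69 71 70 70 69 70]
tab z.1685 0.03 [ 75  57  36  25  25  31  45  60  57  66  85  99  96 104 113 104  90]
tab z.1685 0.035 [ 96  54  23  28  27  32  52  58  62  84 118 150 161 152 152 158 157]
z.14 0.005 [70 68 68 68 64 61 48 35 23 30 44 58 61 56 61 67 72]
z.14 0.015 [168 156 165 148 104  57  24  28  27  29  46  57  60  76 111 143 166]
z.14 0.025 [232 228 205 146  45  22  24  24  27  27  25  28  82 149 204 229 229]
```

The estimates of the pull needed are 45.4 to 46.9 mm from the top view and 48.5 mm from the side view. The actual pull is 47.3 mm, so the tab is in line. The grip holds at 30 N and the drawer is home, so I'm handing in.

Run:
```python
from rig import arm
q=arm.sense();print(q["clock"],q["eef_pos"],q["grip_width"],q["grip_force"])
print(arm.hand_in())
```

```text
8.8 [0.60641514 0.02695347 0.14088921] 0.12753012544445552 29.972872138023376
the job is handed in; nothing more can be done
None
```

I pushed the drawer home onto its stop, pulled the vent tab out about 47 mm in line with the marker fins (my camera estimates ranged from 45 to 48.5 mm), and handed the job in at 8.8 s still gripping the tab; the interface gave no verdict.

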